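# Tuck the drip strip under the sample cooler's sill flap

### The arm

A 7-joint arm with a two-finger parallel gripper is mounted at the origin on the work surface. World frame = base frame: x ahead of the robot, y to its left, z up, the work surface at z = 0. Lengths are in m, angles in rad, forces in N, time in s.
With the tool pointing down it reaches from about 0.425 to 1.025 m from the base axis. Payload 3.6 kg.
Tool frame: the origin (TCP) lies at the very end of the fingers, on their centre line; the grasp point (between the pads) lies 19 mm behind it; z points along the fingers, y is the line along which they close (so a half turn about z gives the same grasp; the last joint's range is limited). The gripper opens to 85 mm and grips with 20 to 120 N. Pads are 22 mm wide; open, the fingers measure 114 mm over their backs; the gripper's body (76 mm by 85 mm) begins 54 mm behind the grasp point. The pads swing forward as they close: fully open they stand 13 mm farther back than shut.
Start: joints at [1.125, 0.591, 0.048, 1.609, -0.033, 0.943, -0.034], TCP at [0.251, -0.68, 0.231] pointing down, gripper open.
Joint ranges: [-2.69, 2.69], [-0.47, 2.24], [-1.27, 1.36], [0.19, 2.51], [-1.53, 4.68], [0.08, 2.07], [-3.09, 3.09]. Speed limits (rad/s): [2.57, 2.57, 3.14, 3.14, 3.14, 3.14, 3.14].

### API

Orientations are given as a unit quaternion [x, y, z, w].
In Python, from workcell import state, snapshot, camera_info, hand_in gives the robot as it stands.
- The arm moves only by the tool step_arm, never from a script. Its argument "commands" is a list of rows, each a list of 7 numbers: the shift along the tool's x, y, z in m, then the turn, a rotation vector about the tool's x, y, z in degrees, then the closure, from -1 (fully open) to 1 (shut). A call has 1 to 5 rows; each row is the pose to reach, as a shift and turn from the pose commanded when the call began, along the tool's axes at that moment; what a row does not reach only later rows make up. A row lasts 1/10 s, in which the tool goes at most 50 mm and 8.59 degrees, less where a joint would pass 70% of its speed; a pose out of reach is approached as far as the arm can. A call with a gripper value outside its range is refused whole. The fingers move at their own pace and stop on an object; "grip_force" is the grip in N (left out, the last holds). Time passes only in rows, so rows that repeat a pose let the fingers close. It gives the time, the measured TCP pose, the force, the opening and the grip force at its end, in the units of the state.
- state(): the state, without advancing time (a new reading comes with each control period).
- snapshot(name): name is "side" or "top"; returns the picture (384x512x3 uint8, blue, green, red); there is no depth.
- camera_info(name): a dict with "vertical_fov" (degrees; the focal length in pixels is half the picture's height over the tangent of half this angle, whatever the lens; pixels are square), "cx", "cy" (the principal point, pixels), "D" ([k1, k2, p1, p2, k3] as OpenCV has them; the pictures are not rectified), "origin" and "rotation" of the camera in the world. Camera axes: x right, y up, looking along -z (the intrinsics and any distortion apply to the point x, -y, -z); pixel columns grow to the right and rows downward; lengths in m; the calibration is good to about 2 mm. A picture is of the moment at which its call begins. camera_info takes no time and is no camera call.
- hand_in(): hands the job in; it is judged then, once.
The state is a dict: "t": time; "qpos": joint angles; "qd": joint speeds; "joint_efforts": joint torques, N m; "eef_pos": TCP position; "tcp_rot": TCP orientation; "wrist_force": force on the tool from outside, world axes, zero at the start; "wrist_torque": the same for the moment, N m; "grip_width": opening from 0.0 (shut) to 1.0 (fully open); "grip_force": force on a finger pad.
Only numpy, scipy, OpenCV 4.12 (cv2) and the standard library are available. Lean on these libraries where they do the work, as an engineer would, in place of code of your own. Each camera call takes 0.05 s, during which the arm holds its last target. There are 200 camera calls.

### The job

Swing the small bench-top cooler's door wide open with its bar handle, then take the loose sheet-metal drip strip and tuck its flat front edge squarely under the cooler's hinged sill flap, at least 3 cm in and with its whole width under the flap, without lifting the flap. Finish while still holding the strip there, pressed firmly flat onto the bench. Leave the glassware and the other things on the bench where they are.

Things in the scene. Friction and masses are not known exactly. Their poses are not given: they have to be found in the camera images.
- door (a joint): cooler door, upright hinge on the cooler's left edge (+y); rad, 0 shut, grows as it opens towards the robot, up to 1.9. Starts shut or ajar up to 0.3, moves with light friction (about 0.5 N at the handle) and stays where it is left. The door is 300 mm wide, 240 mm tall and 62 mm thick; its skirt reaches down to 3 mm above the bench, so that shut it hides and blocks the sill flap; opened by 1.2 rad or more counts as wide open, about 1.45 leaves good room
- door_handle (a point): centre of the door's bar handle: a level round bar 12 mm thick, 100 mm long, parallel to the door's face and to its top edge, its axis 45 mm out from the face, 208 mm above the bench (the door's top is at 240). Axes turn with the door: x points square into the door, y along the bar towards the hinge, z up
- door_hinge (a point): point on the door's upright hinge axis, at the handle's height; the handle's centre is 107 mm in -x and 235 mm in -y from it in the door's axes
- sill_edge (a point): point on the bench right below the middle of the free (front) edge of the sill flap; x points into the cooler, y along the flap to the left, z up. The flap is a steel plate 240 mm wide, 45 mm deep, 3 mm thick, in front of the cooler's foot; its free edge has a 9 mm gap to the bench below it, its hinge edge a 13 mm gap. A solid plinth stands 45 mm behind the free edge and stops whatever is pushed that far. The cooler is fixed, 300 mm wide, and stands behind the flap
- flap (a joint): sill flap, hinged along its back edge at the cooler's foot; rad, 0 as it lies at rest, grows as its free edge is lifted (0.1 is 4.5 mm). Light (60 g), falls back by itself. It counts as lifted beyond 0.15
- strip_grip (a point): centre of the drip strip's upstand (20 mm above the strip's underside). The strip is plain dark grey sheet steel, 0.2 to 0.3 kg: a flat apron 130 mm deep (x), 120 mm wide (y), 4 mm thick, with a folded upstand along its whole back (-x) edge, 9 mm thick and 36 mm tall from the underside. Axes: x from the upstand to the front edge, y along the upstand, z up. Starts flat on the bench to the right of the cooler, clear of the door's swing
- strip_front (a point): middle of the strip's front edge at its underside, 125.5 mm in +x from strip_grip; same axes
- strip: the drip strip, origin at the centre of its apron's underside, same axes as strip_grip; about 10 N of downward push holds it firmly flat
- table: the bench, a tiled white work surface, top at z = 0 (origin of no use)
- flask_big: conical glass flask, 87 mm across, 124 mm tall; bystander, origin under its middle
- flask_small: conical glass flask, 76 mm across, 108 mm tall; bystander, origin under its middle
- jar_a: small capped sample jar, 48 mm across, 60 mm tall; bystander, origin under its middle
- jar_b: small capped sample jar, 48 mm across, 60 mm tall; bystander, origin under its middle
- dish: flat round closed glass dish, 90 mm across, 16 mm tall, lying near the strip; bystander, origin under its middle
- wash_bottle: plastic wash bottle, 60 mm across, 160 mm tall; bystander, origin under its middle
- scoop: metal laboratory spoon lying on the bench; bystander
Things that resemble listed ones, but are neither listed nor needed, are in the scene too. What is shaped like the strip but purple is not meant.

How it is judged:
By the outcome, as a careful person would: the job done as asked, in the order asked, and still so for the second after the job is handed in, while the arm keeps its last pose, push and grip.
It also fails if it takes over 59 s, if anything falls off the work surface, if the arm or the gripper's body presses on something with over 40 N, if the wrist force passes 120 N, or if a joint passes its speed limit or range.

## Working session

There is one attempt and no reset: what is moved stays moved. The work goes in short steps, Python scripts to look and compute and a tool call to move; the robot and the scene stay as the last step left them, time stands still between calls to the robot, and variables do not carry over. Pictures are saved under pics/ and viewed, at most 10 in all, crops included, and the job is handed in when it is done.

Besides the shell and the picture viewer there is one more tool, called after ">>>" as name(argument=value, ...) on one line, values as JSON. step_arm: Moves the arm, as the interface text tells. Its arguments: {"type":"object","properties":{"commands":{"type":"array"},"grip_force":{"type":"number"}},"required":["commands"]}

```bash
ls; mkdir -p pics; cat > h.py <<'E'
import numpy as np, cv2
from workcell import state, snapshot, camera_info, hand_in
from scipy.spatial.transform import Rotation as R
def cam(n):
    c=camera_info(n); f=192/np.tan(np.radians(c["vertical_fov"])/2)
    return np.array([[f,0,c["cx"]],[0,f,c["cy"]],[0,0,1]]),np.array(c["D"],float),np.array(c["origin"]),np.array(c["rotation"])
def ray(n,uv):
    K,D,o,Rm=cam(n)
    p=cv2.undistortPoints(np.array(uv,float).reshape(-1,1,2),K,D).reshape(-1,2)
    if Rm.shape!=(3,3): Rm=R.from_quat(Rm).as_matrix()
    return o,np.c_[p[:,0],-p[:,1],-np.ones(len(p))]@Rm.T
def onz(n,uv,z):
    o,d=ray(n,uv); return o+d*((z-o[2])/d[:,2])[:,None]
def proj(n,P):
    K,D,o,Rm=cam(n)
    if Rm.shape!=(3,3): Rm=R.from_quat(Rm).as_matrix()
    q=(np.array(P,float).reshape(-1,3)-o)@Rm; q=q*[1,-1,-1]
    return cv2.projectPoints(q,np.zeros(3),np.zeros(3),K,D)[0].reshape(-1,2)
E
python3 - <<'E'
from h import *
for n in("side","top"):
    cv2.imwrite(f"pics/{n}0.png",cv2.resize(snapshot(n),(800,600),interpolation=cv2.INTER_CUBIC)); print(camera_info(n))
print(state())
E
```

```text
pics
{'vertical_fov': 44.11401626738056, 'cx': 258.1029210499388, 'cy': 181.894440237003, 'D': array([-0.10210763,  0.        ,  0.        ,  0.        ,  0.        ]), 'origin': array([-0.06565496, -0.94056049,  1.15080993]), 'rotation': array([ 0.38484286, -0.10916592, -0.2376217 ,  0.88516366])}
{'vertical_fov': 53.75208282906768, 'cx': 251.36947694722497, 'cy': 189.85929600882616, 'D': array([-0.1002143,  0.       ,  0.       ,  0.       ,  0.       ]), 'origin': array([ 0.32147156, -0.02936645,  1.23983872]), 'rotation': array([ 0.06645892, -0.06210984, -0.70227149,  0.70607389])}
{'t': 0.1, 'qpos': array([ 1.12446246,  0.59202345,  0.04830567,  1.60968781, -0.03327475,
        0.94271021, -0.03367863]), 'qd': array([ 0.00046265, -0.00087957,  0.00132352, -0.00436202,  0.00101669,
        0.00090792, -0.00131856]), 'joint_efforts': array([ 5.17212495e-03, -5.49989891e+01,  1.55343343e+00, -1.98824018e+01,
        9.73872462e-03,  3.87136577e-03,  2.76695505e-05]), 'eef_pos': array([ 0.25027561, -0.67963886,  0.23026045]), 'tcp_rot': array([ 9.84468205e-01,  1.75560045e-01, -2.43486700e-04, -9.82587925e-04]), 'wrist_force': array([-0.75085887, -0.36380444,  0.13552817]), 'wrist_torque': array([-0.03222157, -0.0292751 ,  0.0445022 ]), 'grip_force': 0.0, 'grip_width': 0.9952611819222043}
```

View pics/side0.png

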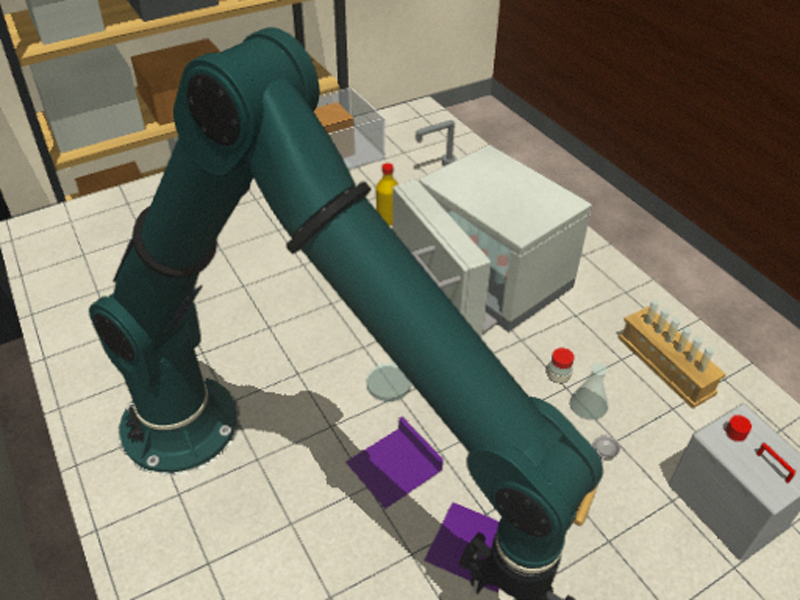

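View pics/top0.png

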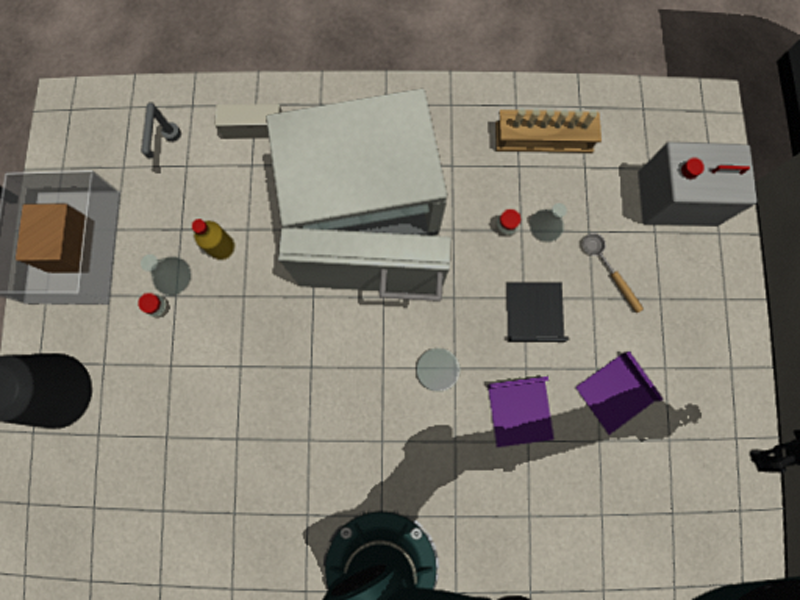

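The top view shows the cooler top centre, with its door ajar and the bar handle near (411,297). The dark strip is at (535,311) with its upstand on the robot side. I'll crop in for exact measurements.

```bash
python3 - <<'E'
from h import *
im=cv2.imread("pics/top0.png"); im=snapshot("top")
cv2.imwrite("pics/c.png",cv2.resize(im[125:225,165:365],(800,400),interpolation=cv2.INTER_CUBIC))
# strip
g=cv2.cvtColor(im,cv2.COLOR_BGR2HSV)
m=((g[...,2]<70)).astype(np.uint8); m[:, :315]=0;m[:,370:]=0;m[:170]=0;m[228:]=0
cs=cv2.findContours(m,0,2)[0];c=max(cs,key=cv2.contourArea);r=cv2.minAreaRect(c);b=cv2.boxPoints(r);print(r)
print(b,onz("top",b,0.004).round(4))
E
```

```text
((343.5, 199.5), (37.0, 39.0), 90.0)
[[324. 181.]
 [363. 181.]
 [363. 218.]
 [324. 218.]] [[ 0.5803 -0.2635  0.004 ]
 [ 0.581  -0.3955  0.004 ]
 [ 0.4564 -0.3897  0.004 ]
 [ 0.4562 -0.26    0.004 ]]
```

View pics/c.png

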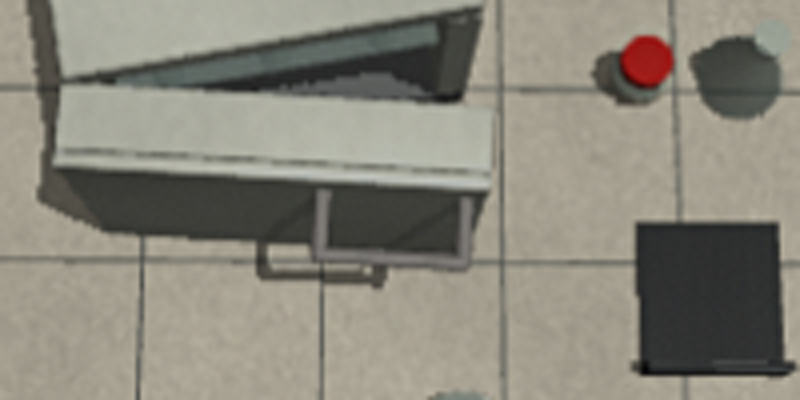

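The crop shows the handle bar from (315,257) to (468,266). The door's top front edge runs (55,167) to (488,190) and its back edge (62,87) to (493,105). The strip's front corners are (637,222) and (778,223).

```bash
python3 - <<'E'
from h import *
f=lambda *p:np.array(p)/4+[165-.375,125-.375]
for nm,p,z in [("bar",f((318,259),(468,265)),.208),("doorfront",f((55,166),(488,189)),.24),("doorback",f((62,87),(493,105)),.24),("stripfront",f((637,222),(778,223)),.004),("up top",f((634,366),(792,366)),.036),("cooler front",f((60,78),(480,8)),.24),("dish",np.array([[437*.64,370*.64]]),.01)]:
    q=onz("top",p,z); d=q[-1]-q[0]; print(nm,q.round(4).tolist(),np.linalg.norm(d).round(4),np.degrees(np.arctan2(d[0],-d[1])).round(2),q.mean(0).round(4))
q=onz("top",np.array([[268,115],[423,90],[445,200],[283,227]])*.64,.26);print(q.round(3))
E
```

```text
bar [[0.5127, -0.0023, 0.208], [0.509, -0.1062, 0.208]] 0.1039 -2.05 [ 0.5108 -0.0543  0.208 ]
doorfront [[0.5704, 0.177, 0.24], [0.5555, -0.1178, 0.24]] 0.2952 -2.89 [0.563  0.0296 0.24  ]
doorback [[0.6265, 0.1746, 0.24], [0.6146, -0.122, 0.24]] 0.2968 -2.3 [0.6206 0.0263 0.24  ]
stripfront [[0.5832, -0.2632, 0.004], [0.5831, -0.3824, 0.004]] 0.1192 -0.07 [ 0.5832 -0.3228  0.004 ]
up top [[0.4588, -0.2514, 0.036], [0.459, -0.3794, 0.036]] 0.128 0.1 [ 0.4589 -0.3154  0.036 ]
cooler front [[0.633, 0.1763, 0.24], [0.6846, -0.114, 0.24]] 0.2948 10.07 [0.6588 0.0312 0.24  ]
dish [[0.394, -0.1135, 0.01]] 0.0 180.0 [ 0.394  -0.1135  0.01  ]
[[ 0.836  0.205  0.26 ]
 [ 0.885 -0.076  0.26 ]
 [ 0.673 -0.113  0.26 ]
 [ 0.624  0.168  0.26 ]]
```

```bash
cat >> h.py <<'E'
def down(th): # tool down, tool x at yaw th (deg)
    return R.from_euler("z",th,degrees=True)*R.from_euler("x",180,degrees=True)
def rows(targets):
    s=state(); p=np.array(s["eef_pos"]); r=R.from_quat(s["tcp_rot"])
    print("at",p.round(4),"yaw",np.degrees(np.arctan2(*r.as_matrix()[1::-1,0])).round(2) if 0 else np.degrees(np.arctan2(r.as_matrix()[1,0],r.as_matrix()[0,0])).round(2),"F",np.round(s["wrist_force"],1),"gw",round(s["grip_width"],3),"t",s["t"],"q",np.round(s["qpos"],2))
    for x,y,z,th in targets:
        print(np.round(r.inv().apply(np.array([x,y,z])-p),4).tolist(),np.round((r.inv()*down(th)).as_rotvec(degrees=True),2).tolist())
E
python3 - <<'E'
from h import *
rows([(.512,-.026,.30,87.6)])
E
```

```text
at [ 0.2503 -0.6797  0.2304] yaw 20.21 F [ 0.5  0.2 -0.6] gw 0.995 t 0.15 q [ 1.12  0.59  0.05  1.61 -0.03  0.94 -0.03]
[0.4715, -0.5232, -0.0687] [-0.09, -0.05, -67.39]
```

>>> step_arm(commands=[[0.02,-0.02,-0.04,0,0,-8,0.06],[0.06,-0.05,-0.07,0,0,-16,0.06],[0.09,-0.085,-0.07,0,0,-24,0.06],[0.12,-0.125,-0.07,0,0,-32,0.06],[0.15,-0.165,-0.07,0,0,-40,0.06]])

```text
t: 0.65
eef_pos: [0.334, -0.4748, 0.3015]
tcp_rot: [0.864, 0.504, 0.0, 0.0]
wrist_force: [1.4, 0.3, -0.5]
grip_width: 0.473
grip_force: 0.0
```

```bash
python3 - <<'E'
from h import *
rows([(.512,-.026,.30,87.6)])
E
```

```text
at [ 0.334  -0.4748  0.3015] yaw 60.56 F [ 1.4  0.3 -0.5] gw 0.473 t 0.65 q [ 1.    0.34 -0.16  1.86  0.07  0.95  0.3 ]
[0.4784, -0.0656, 0.0014] [0.03, 0.02, -27.04]
```

>>> step_arm(commands=[[0.05,-0.007,0,0,0,-6,0.06],[0.1,-0.014,0,0,0,-12,0.06],[0.148,-0.021,0,0,0,-18,0.06],[0.197,-0.027,0,0,0,-24,0.06],[0.245,-0.034,0,0,0,-27,0.06]])

```text
t: 1.15
eef_pos: [0.4258, -0.2453, 0.3014]
tcp_rot: [0.723, 0.691, 0.0, 0.0]
wrist_force: [0.6, -0.1, -0.9]
grip_width: 0.467
grip_force: 0.0
```

```bash
python3 - <<'E'
from h import *
rows([(.512,-.026,.30,87.6)])
E
```

```text
at [ 0.4258 -0.2453  0.3014] yaw 87.38 F [ 0.6 -0.1 -0.9] gw 0.467 t 1.15 q [ 0.74  0.23 -0.37  2.04  0.1   0.9   0.27]
[0.223, 0.0761, 0.0013] [0.02, 0.01, -0.22]
```

>>> step_arm(commands=[[0.045,0.015,0,0,0,0,0.06],[0.09,0.03,0,0,0,0,0.06],[0.135,0.046,0,0,0,0,0.06],[0.18,0.061,0,0,0,0,0.06],[0.223,0.076,0,0,0,0,0.06]])

```text
t: 1.65
eef_pos: [0.5124, -0.0263, 0.3013]
tcp_rot: [0.724, 0.69, -0.0, 0.0]
wrist_force: [0.3, -0.9, 0.4]
grip_width: 0.47
grip_force: 0.0
```

```bash
python3 - <<'E'
from h import *
rows([(.512,-.026,.23,87.6),(.512,-.026,.187,87.6)])
im=snapshot("side"); cv2.imwrite("pics/s1.png",cv2.resize(im[100:260,200:400],(800,640))[:600])
print(proj("side",[[.512,-.026,.208],[.513,-.004,.208],[.509,-.104,.208]]))
E
```

```text
at [ 0.5124 -0.0263  0.3013] yaw 87.23 F [ 0.3 -0.9  0.4] gw 0.47 t 1.65 q [ 0.36  0.27 -0.48  1.99  0.16  0.92 -0.25]
[0.0003, -0.0005, 0.0713] [0.0, 0.01, -0.37]
[0.0003, -0.0005, 0.1143] [0.0, 0.01, -0.37]
[[267.12613771 167.48972791]
 [263.68720633 163.26909909]
 [280.04365896 183.09265687]]
```

View pics/s1.png

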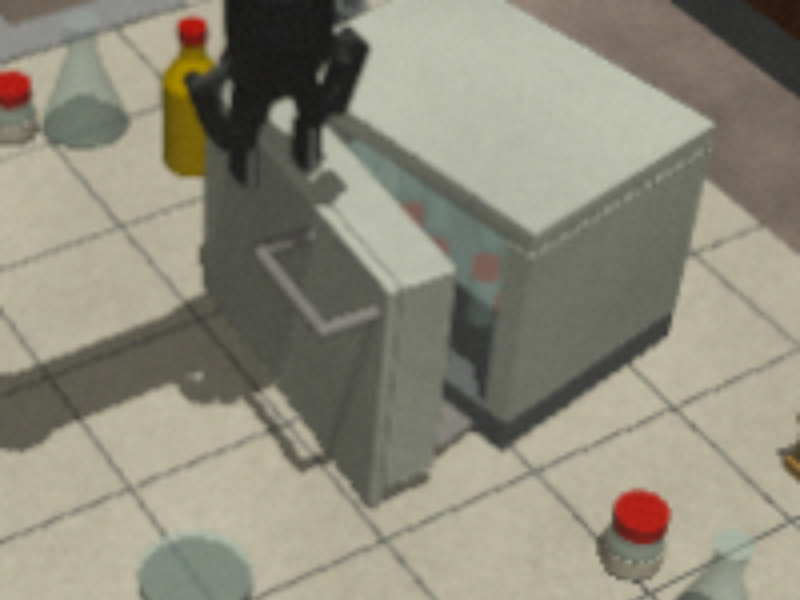

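The side view agrees: the bar ends at crop (262,248) and (325,328), within 2 px of my prediction. I'll descend slightly on the robot side so the knuckles clear the door top.

>>> step_arm(commands=[[0,-0.008,0.04,0,0,0,0.06],[0,-0.008,0.07,0,0,0,0.06],[0,-0.008,0.09,0,0,0,0.06],[0,-0.008,0.107,0,0,0,0.06],[0,-0.008,0.107,0,0,0,0.06]])

```text
t: 2.2
eef_pos: [0.5021, -0.0282, 0.1921]
tcp_rot: [0.724, 0.69, -0.002, -0.002]
wrist_force: [-0.2, 0.2, 0.9]
grip_width: 0.472
grip_force: 0.0
```

>>> step_arm(commands=[[0,0.008,0,0,0,0,0.4],[0,0.008,0,0,0,0,1],[0,0.008,0,0,0,0,1],[0,0.008,0,0,0,0,1],[0,0.008,0,0,0,0,1]], grip_force=30)

```text
t: 2.7
eef_pos: [0.514, -0.0276, 0.1956]
tcp_rot: [0.724, 0.69, 0.002, 0.001]
wrist_force: [2.1, 1.6, 4.2]
grip_width: 0.12
grip_force: 30.1
```

```bash
cat >> h.py <<'E'
def arc(opens,H=np.array([.628,.176]),x0=-.107,y0=-.207,z=.194,cool=10.):
    T=[]
    for o in opens:
        a=np.radians(np.degrees(o)-cool); y=np.array([np.sin(a),np.cos(a)]); x=np.array([np.cos(a),-np.sin(a)])
        p=H+x0*x+y0*y; T.append((p[0],p[1],z,90-np.degrees(a)))
    return T
E
python3 - <<'E'
from h import *
s=state();print(np.array(s["eef_pos"])[:2]-[.628,.176])
rows(arc([.22,.32,.42,.52,.62,.72]))
E
```

```text
[-0.11399009 -0.20364877]
at [ 0.514  -0.0276  0.1956] yaw 87.21 F [2.1 1.6 4.2] gw 0.12 t 2.7 q [ 0.3   0.41 -0.43  2.1   0.27  0.68 -0.36]
[0.0016, -0.0024, 0.0015] [0.23, -0.05, -0.19]
[0.0133, -0.0226, 0.0015] [0.23, -0.06, 5.54]
[0.0269, -0.0415, 0.0014] [0.23, -0.07, 11.27]
[0.0423, -0.0589, 0.0014] [0.22, -0.09, 17.0]
[0.0594, -0.0747, 0.0013] [0.22, -0.1, 22.73]
[0.078, -0.0888, 0.0013] [0.21, -0.11, 28.46]
```

>>> step_arm(commands=[[0.013,-0.022,0,0,0,5.5,1],[0.027,-0.041,0,0,0,11,1],[0.042,-0.058,0,0,0,17,1],[0.059,-0.074,0,0,0,22.5,1],[0.078,-0.088,0,0,0,28,1]])

```text
t: 3.2
eef_pos: [0.4304, 0.055, 0.1956]
tcp_rot: [0.871, 0.492, 0.003, 0.001]
wrist_force: [5.8, 0.9, -0.3]
grip_width: 0.129
grip_force: 31.2
```

```bash
python3 - <<'E'
from h import *
rows(arc([.72,.82,.92,1.02,1.12,1.22],z=.196))
E
```

```text
at [0.4304 0.055  0.1956] yaw 58.9 F [ 5.8  0.9 -0.3] gw 0.129 t 3.2 q [ 0.05  0.3  -0.34  2.27  0.18  0.59 -0.97]
[-0.001, -0.0009, -0.0005] [0.27, -0.27, 0.16]
[0.0107, -0.021, -0.0005] [0.26, -0.28, 5.88]
[0.0245, -0.0398, -0.0005] [0.25, -0.3, 11.61]
[0.04, -0.0572, -0.0005] [0.23, -0.31, 17.34]
[0.0572, -0.0729, -0.0005] [0.22, -0.32, 23.07]
[0.0758, -0.0868, -0.0005] [0.2, -0.33, 28.8]
```

Tracking well.

>>> step_arm(commands=[[0.011,-0.021,0,0,0,5.7,1],[0.024,-0.04,0,0,0,11.5,1],[0.04,-0.057,0,0,0,17,1],[0.057,-0.073,0,0,0,23,1],[0.075,-0.087,0,0,0,28.5,1]])

```text
t: 3.7
eef_pos: [0.397, 0.1648, 0.1956]
tcp_rot: [0.965, 0.262, 0.006, -0.001]
wrist_force: [13.7, -0.5, -8.3]
grip_width: 0.129
grip_force: 30.3
```

```bash
python3 - <<'E'
from h import *
rows(arc([1.22,1.3,1.38,1.46,1.5],z=.196))
E
```

```text
at [0.397  0.1648 0.1956] yaw 30.44 F [13.7 -0.5 -8.3] gw 0.129 t 3.7 q [-0.3   0.29 -0.25  2.28  0.13  0.58 -1.68]
[-0.0016, -0.0009, -0.0004] [0.11, -0.67, 0.34]
[0.0077, -0.017, -0.0003] [0.09, -0.67, 4.92]
[0.0183, -0.0323, -0.0002] [0.06, -0.68, 9.51]
[0.0301, -0.0468, -0.0001] [0.03, -0.68, 14.09]
[0.0364, -0.0537, -0.0001] [0.02, -0.68, 16.38]
```

>>> step_arm(commands=[[0.01,-0.016,0,0,0,4.5,1],[0.021,-0.031,0,0,0,9,1],[0.033,-0.046,0,0,0,14,1],[0.037,-0.05,0,0,0,15,1],[0.037,-0.05,0,0,0,15,1]])

```text
t: 4.2
eef_pos: [0.4021, 0.226, 0.1955]
tcp_rot: [0.991, 0.136, 0.004, -0.001]
wrist_force: [5.8, -1.5, 2.1]
grip_width: 0.121
grip_force: 31.4
```

>>> step_arm(commands=[[0,0,0,0,0,0,0.4],[0,0,0,0,0,0,0.1],[0,0,0,0,0,0,0.1],[0,0,-0.03,0,0,0,0.1],[0,0,-0.07,0,0,0,0.1]])

```text
t: 4.7
eef_pos: [0.3957, 0.2234, 0.2631]
tcp_rot: [0.991, 0.137, -0.003, 0.001]
wrist_force: [0.3, 0.8, 0.3]
grip_width: 0.449
grip_force: 0.0
```

```bash
python3 - <<'E'
from h import *
rows([(.457,-.322,.30,90)])
E
```

```text
at [0.3957 0.2234 0.2631] yaw 15.75 F [0.3 0.8 0.3] gw 0.449 t 4.7 q [-0.43  0.22 -0.21  2.15  0.06  0.79 -1.98]
[-0.0893, 0.5416, -0.0352] [-0.17, 0.42, -74.25]
```

>>> step_arm(commands=[[0.02,0.02,-0.035,0,0,-8,0.1],[0.03,0.06,-0.035,0,0,-16,0.1],[0.03,0.11,-0.035,0,0,-24,0.1],[0.03,0.16,-0.035,0,0,-32,0.1],[0.02,0.21,-0.035,0,0,-40,0.1]])

```text
t: 5.2
eef_pos: [0.4719, 0.0494, 0.2992]
tcp_rot: [0.892, 0.451, -0.0, -0.0]
wrist_force: [0.4, 0.8, 0.1]
grip_width: 0.449
grip_force: 0.0
```

```bash
python3 - <<'E'
from h import *
rows([(.457,-.322,.30,90)])
E
```

```text
at [0.4719 0.0494 0.2992] yaw 53.67 F [0.4 0.8 0.1] gw 0.449 t 5.2 q [-0.03  0.2  -0.19  2.08  0.05  0.88 -0.89]
[-0.3081, 0.208, -0.0008] [-0.02, 0.01, -36.33]
```

>>> step_arm(commands=[[-0.04,0.026,0,0,0,-8,0.1],[-0.08,0.053,0,0,0,-16,0.1],[-0.12,0.08,0,0,0,-24,0.1],[-0.16,0.107,0,0,0,-32,0.1],[-0.2,0.135,0,0,0,-36.3,0.1]])

```text
t: 5.7
eef_pos: [0.4605, -0.1688, 0.299]
tcp_rot: [0.708, 0.706, -0.0, -0.001]
wrist_force: [1.2, 0.7, -0.3]
grip_width: 0.451
grip_force: 0.0
```

```bash
python3 - <<'E'
from h import *
rows([(.457,-.322,.30,90)])
im=snapshot("top"); cv2.imwrite("pics/t2.png",cv2.resize(im[100:250,165:365],(800,600),interpolation=cv2.INTER_CUBIC))
E
```

```text
at [ 0.4605 -0.1688  0.299 ] yaw 89.84 F [ 1.2  0.7 -0.3] gw 0.451 t 5.7 q [ 0.39  0.22 -0.15  2.05  0.04  0.88  0.21]
[-0.1532, -0.0031, -0.0011] [-0.07, -0.05, -0.16]
```

View pics/t2.png

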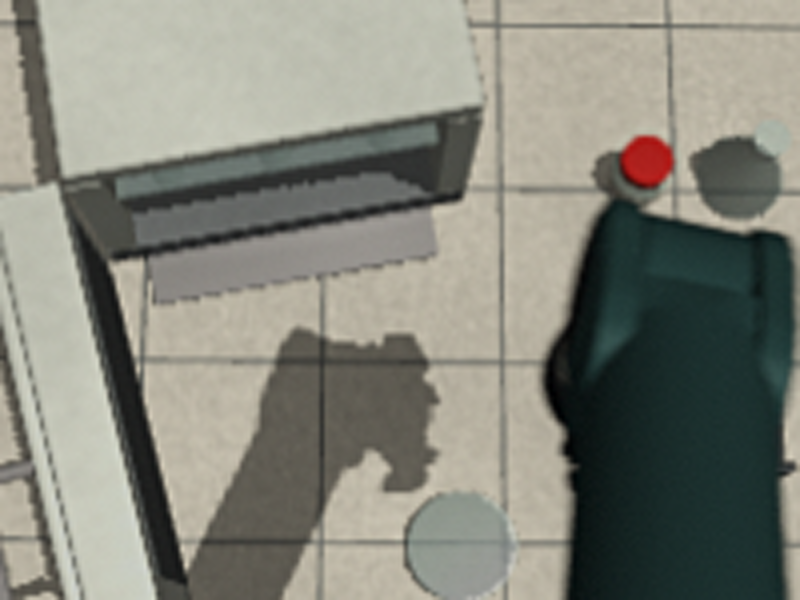

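The flap is clearly visible. Its free edge runs (153,302) to (437,256) in the crop, and the door is open.

```bash
python3 - <<'E'
from h import *
p=np.array([(153,302.),(437,256)])/4+[165-.375,100-.375]
q=onz("top",p,.012);d=q[0]-q[1];L=np.linalg.norm(d);yaw=np.degrees(np.arctan2(-d[0],d[1]));c=q.mean(0)
print(q.round(4),L,yaw,c)
x=np.array([np.cos(np.radians(yaw)),np.sin(np.radians(yaw))])
for ins in(-.05,0,.037): print(ins,c[:2]+x*(ins-.1255))
# hinge side check
pd=np.array([(62,185.),(155,590)])/4+[165-.375,100-.375]; e=onz("top",pd,.24);print(e,"door open deg",np.degrees(np.arctan2(e[0,0]-e[1,0],e[0,1]-e[1,1]))+yaw)
s=np.array([(637,222),(640,360),(778,223),(784,360)])/4+[165-.375,125-.375]; e=onz("top",s,.004);print(e)
rows([(.457,-.322,.06,90)])
E
```

```text
[[ 0.5966  0.1406  0.012 ]
 [ 0.637  -0.0957  0.012 ]] 0.2397387303014554 9.698054862447206 [0.61677781 0.02241039 0.012     ]
-0.05 [ 0.44378584 -0.00715362]
0 [0.4930713  0.00126917]
0.037 [0.52954254 0.00750204]
[[0.62798141 0.17466507 0.24      ]
 [0.3522089  0.10233455 0.24      ]] door open deg 85.00136769749685
[[ 0.58324596 -0.26315534  0.004     ]
 [ 0.46737505 -0.26238371  0.004     ]
 [ 0.58310458 -0.38237246  0.004     ]
 [ 0.46761621 -0.38223069  0.004     ]]
at [ 0.4592 -0.1797  0.299 ] yaw 89.4 F [-0.4 -4.9  0.6] gw 0.453 t 5.75 q [ 0.39  0.22 -0.14  2.04  0.05  0.88  0.22]
[-0.1409, -0.0004, 0.2398] [-0.08, 0.34, -0.6]
```

>>> step_arm(commands=[[-0.04,0,0.01,0,0,0,0.1],[-0.085,0,0.03,0,0,0,0.1],[-0.13,-0.001,0.06,0,0,0,0.1],[-0.141,-0.001,0.1,0,0,0,0.1],[-0.141,-0.001,0.15,0,0,0,0.1]])

```text
t: 6.25
eef_pos: [0.4594, -0.3134, 0.149]
tcp_rot: [0.713, 0.701, -0.0, 0.002]
wrist_force: [0.8, 0.0, -1.6]
grip_width: 0.451
grip_force: 0.0
```

```bash
python3 - <<'E'
from h import *
im=snapshot("side"); cv2.imwrite("pics/s2.png",cv2.resize(im[200:350,250:450],(800,600),interpolation=cv2.INTER_CUBIC))
rows([(.4575,-.3225,.06,90),(.4575,-.3225,.012,90)])
print(((proj("side",[[.4575,-.3825,.036],[.4575,-.2625,.036],[.583,-.3825,.004],[.583,-.2625,.004]])-[250,200])*4+1.5).round(0))
E
```

```text
at [ 0.4539 -0.3078  0.1403] yaw 89.24 F [-2.   1.5 -4.6] gw 0.453 t 6.3 q [ 0.57  0.5  -0.07  2.07  0.06  0.59  0.44]
[-0.0151, 0.0047, 0.0802] [-0.7, -0.38, -0.75]
[-0.0155, 0.0053, 0.1282] [-0.7, -0.38, -0.75]
[[262. 378.]
 [168. 258.]
 [398. 329.]
 [302. 218.]]
```

View pics/s2.png

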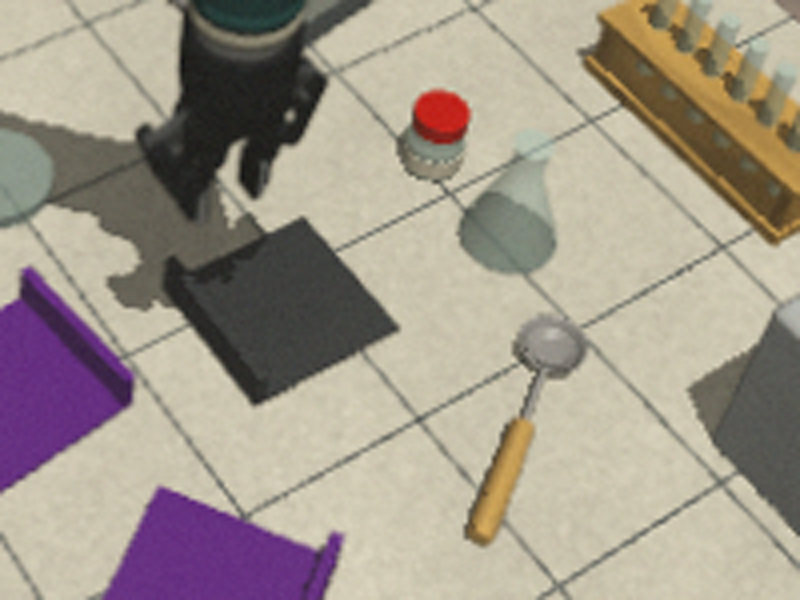

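The strip's corners match the prediction to about 3 px: upstand top (170,258) and (262,375), front (302,218) and (398,329). Descending.

>>> step_arm(commands=[[-0.008,0.002,0.02,0,0,-0.5,0.1],[-0.015,0.004,0.05,0,0,-0.7,0.1],[-0.015,0.004,0.075,0,0,-0.7,0.1],[-0.015,0.004,0.075,0,0,-0.7,0.1],[-0.015,0.004,0.075,0,0,-0.7,0.1]])

```text
t: 6.8
eef_pos: [0.4631, -0.3234, 0.0749]
tcp_rot: [0.706, 0.708, 0.0, -0.001]
wrist_force: [0.3, -0.6, -0.3]
grip_width: 0.452
grip_force: 0.0
```

```bash
python3 - <<'E'
from h import *
rows([(.4575,-.3225,.012,90)])
E
```

```text
at [ 0.4631 -0.3234  0.0749] yaw 90.17 F [ 0.3 -0.6 -0.3] gw 0.452 t 6.8 q [ 0.58  0.62 -0.06  2.07  0.08  0.45  0.45]
[0.0008, -0.0055, 0.0629] [-0.05, -0.05, 0.17]
```

>>> step_arm(commands=[[0,-0.005,0.02,0,0,0,0.1],[0,-0.005,0.04,0,0,0,0.1],[0,-0.005,0.055,0,0,0,0.1],[0,-0.005,0.063,0,0,0,0.1],[0,-0.005,0.063,0,0,0,0.1]])

```text
t: 7.3
eef_pos: [0.4583, -0.3239, 0.0112]
tcp_rot: [0.706, 0.708, -0.0, -0.0]
wrist_force: [0.9, -0.8, 0.2]
grip_width: 0.452
grip_force: 0.0
```

>>> step_arm(commands=[[0,0,0,0,0,0,0.5],[0,0,0,0,0,0,1],[0,0,0,0,0,0,1],[0,0,0,0,0,0,1],[0,0,0,0,0,0,1]], grip_force=60)

```text
t: 7.8
eef_pos: [0.4591, -0.3246, 0.0123]
tcp_rot: [0.706, 0.708, 0.0, 0.001]
wrist_force: [-0.4, 0.0, 7.1]
grip_width: 0.088
grip_force: 60.5
```

```bash
python3 - <<'E'
from h import *
rows([(.4575,-.3225,.07,90)])
E
```

```text
at [ 0.4591 -0.3246  0.0123] yaw 90.14 F [-0.4  0.   7.1] gw 0.088 t 7.8 q [ 0.57  0.72 -0.05  2.09  0.1   0.32  0.44]
[0.0021, -0.0015, -0.0577] [0.11, 0.06, 0.14]
```

>>> step_arm(commands=[[0,0,-0.01,0,0,0,1],[0,0,-0.03,0,0,0,1],[0.01,-0.003,-0.055,0,0,0,1],[0.035,-0.003,-0.06,0,0,-1,1],[0.07,-0.003,-0.06,0,0,-2,1]])

```text
t: 8.3
eef_pos: [0.4552, -0.2562, 0.0729]
tcp_rot: [0.695, 0.719, -0.0, 0.002]
wrist_force: [-0.2, 0.9, -1.6]
grip_width: 0.088
grip_force: 59.5
```

```bash
python3 - <<'E'
from h import *
rows([(.444,-.008,.07,99.7)])
E
```

```text
at [ 0.4552 -0.2562  0.0729] yaw 91.92 F [-0.2  0.9 -1.6] gw 0.088 t 8.3 q [ 0.46  0.59 -0.05  2.17  0.08  0.38  0.38]
[0.2484, -0.0029, 0.0022] [0.13, 0.17, -7.78]
```

>>> step_arm(commands=[[0.04,0,0,0,0,-1,1],[0.08,0,0,0,0,-3,1],[0.12,0,0,0,0,-4,1],[0.16,-0.001,0,0,0,-6,1],[0.2,-0.002,0,0,0,-7.5,1]])

```text
t: 8.8
eef_pos: [0.4448, -0.0531, 0.0716]
tcp_rot: [0.645, 0.764, -0.0, -0.0]
wrist_force: [0.2, 0.2, -3.4]
grip_width: 0.094
grip_force: 59.5
```

>>> step_arm(commands=[[0.025,0,0,0,0,0,1],[0.045,0,0.01,0,0,0,1],[0.045,0,0.02,0,0,0,1],[0.045,0,0.03,0,0,0,1],[0.045,0,0.03,0,0,0,1]])

```text
t: 9.3
eef_pos: [0.4373, -0.0113, 0.0402]
tcp_rot: [0.646, 0.763, -0.001, -0.001]
wrist_force: [-0.9, -0.8, -2.1]
grip_width: 0.087
grip_force: 59.5
```

```bash
python3 - <<'E'
from h import *
rows([(.444,-.008,.02,99.7)])
im=snapshot("side"); cv2.imwrite("pics/s3.png",cv2.resize(im[130:250,210:370],(800,600),interpolation=cv2.INTER_CUBIC))
E
```

```text
at [ 0.4373 -0.0113  0.0402] yaw 99.53 F [-0.9 -0.8 -2.1] gw 0.087 t 9.3 q [-0.07  0.61 -0.01  2.36  0.03  0.18  0.05]
[0.0022, 0.0072, 0.0202] [-0.15, 0.03, -0.17]
```

View pics/s3.png

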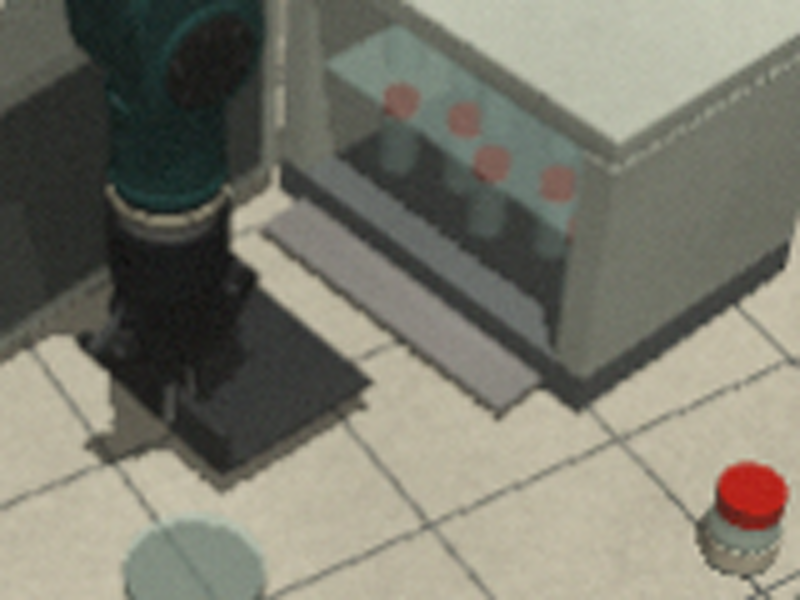

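The strip is held level, its front edge parallel to the flap and about 5 cm short of it. Its right front corner is at (370,380) in the crop, the flap's right corner at (500,415). Next I lower it and slide forward.

>>> step_arm(commands=[[0.002,0.012,0.01,0,0,0,1],[0.002,0.025,0.018,0,0,0,1],[0.002,0.03,0.024,0,0,0,1],[0.002,0.03,0.027,0,0,0,1],[0.002,0.03,0.027,0,0,0,1]])

```text
t: 9.85
eef_pos: [0.4669, -0.0032, 0.0137]
tcp_rot: [0.645, 0.764, -0.001, -0.001]
wrist_force: [-0.6, 0.1, -1.9]
grip_width: 0.09
grip_force: 59.4
```

```bash
python3 - <<'E'
from h import *
rows([(.493,.001,.012,99.7),(.53,.0075,.012,99.7)])
im=snapshot("side"); cv2.imwrite("pics/s4.png",cv2.resize(im[130:250,210:370],(800,600),interpolation=cv2.INTER_CUBIC))
p=np.array([.469-.002,-.003]);x=np.array([np.cos(np.radians(9.7)),np.sin(np.radians(9.7))])
E
```

```text
at [ 0.4669 -0.0032  0.0137] yaw 99.64 F [-0.6  0.1 -1.9] gw 0.09 t 9.85 q [-0.08  0.68 -0.01  2.3   0.03  0.16  0.05]
[-0.0003, 0.0265, 0.0016] [-0.1, -0.01, -0.06]
[-0.0, 0.064, 0.0016] [-0.1, -0.01, -0.06]
```

View pics/s4.png

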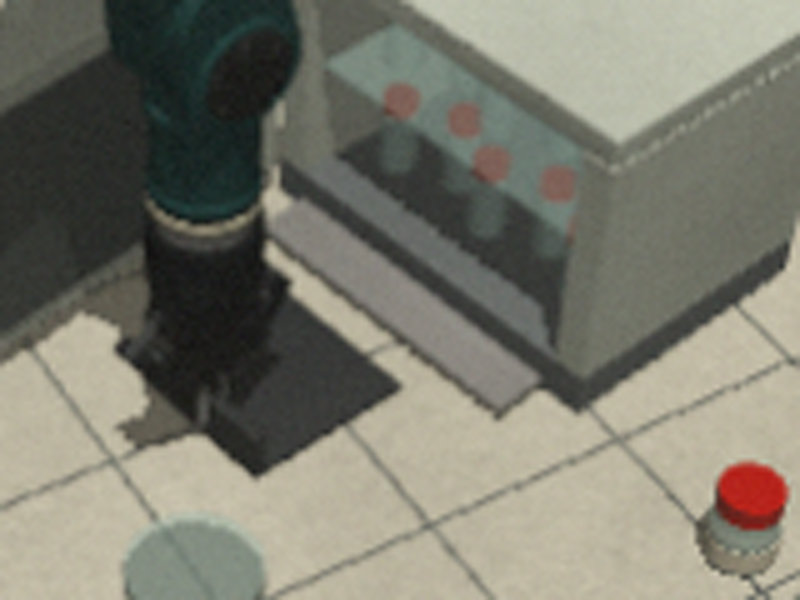

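The strip is just above the bench, its front edge about 2.5 cm short of the flap (corner at (398,385)). I'll lower it to light contact.

>>> step_arm(commands=[[0,0,0.001,0,0,0,1],[0,0,0.002,0,0,0,1],[0,0,0.003,0,0,0,1],[0,0,0.003,0,0,0,1]])

```text
t: 10.3
eef_pos: [0.4669, -0.0032, 0.0122]
tcp_rot: [0.645, 0.764, -0.0, 0.0]
wrist_force: [-1.3, 0.6, 8.3]
grip_width: 0.093
grip_force: 61.0
```

```bash
python3 - <<'E'
from h import *
rows([(.493,.001,.012,99.7)])
p=[[210+(398-2)/5,130+(386-2)/5]]
q=onz("side",p,.004)[0]; c=np.array([.61678,.02241]); x=np.array([np.cos(np.radians(9.7)),np.sin(np.radians(9.7))]); d=q[:2]-c; print("corner rel flap",d@x,d@[-x[1],x[0]])
E
```

```text
at [ 0.4669 -0.0032  0.0122] yaw 99.63 F [-1.3  0.6  8.3] gw 0.093 t 10.3 q [-0.08  0.68 -0.01  2.3   0.03  0.16  0.05]
[-0.0002, 0.0264, 0.0002] [0.01, 0.01, -0.07]
corner rel flap -0.02905530743981 -0.055927210596621396
```

>>> step_arm(commands=[[0,0.008,0,0,0,0,1],[0,0.016,0,0,0,0,1],[0,0.024,0,0,0,0,1],[0,0.032,0,0,0,0,1],[0,0.038,0,0,0,0,1]])

```text
t: 10.8
eef_pos: [0.4855, -0.0004, 0.0122]
tcp_rot: [0.646, 0.763, -0.013, -0.011]
wrist_force: [-20.3, -3.2, 29.6]
grip_width: 0.092
grip_force: 69.1
```

>>> step_arm(commands=[[0,0.006,0,0,0,0,1],[0,0.012,0,0,0,0,1],[0,0.018,0,0,0,0,1],[0,0.024,0,0,0,0,1],[0,0.027,0,0,0,0,1]])

```text
t: 11.3
eef_pos: [0.5182, 0.005, 0.0123]
tcp_rot: [0.646, 0.763, -0.009, -0.008]
wrist_force: [-17.0, -3.1, 25.3]
grip_width: 0.093
grip_force: 64.8
```

```bash
python3 - <<'E'
from h import *
rows([(.532,.0078,.012,99.7)])
im=snapshot("side"); cv2.imwrite("pics/s5.png",cv2.resize(im[130:250,210:370],(800,600),interpolation=cv2.INTER_CUBIC))
E
```

```text
at [0.5182 0.005  0.0123] yaw 99.56 F [-17.   -3.1  25.3] gw 0.093 t 11.3 q [-0.09  0.7  -0.01  2.18  0.03  0.28  0.04]
[0.0005, 0.014, -0.0001] [-1.37, 0.0, -0.14]
```

View pics/s5.png

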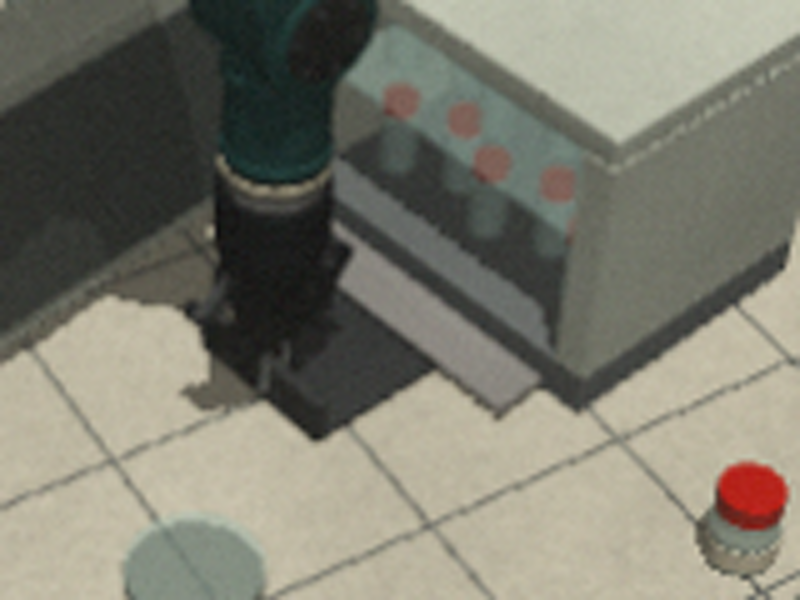

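The strip is sliding under the flap, which still lies flat; the strip's right edge meets the flap at (435,373). Drag has left it about 13 mm short, so I'll ease the downward push to let it catch up.

>>> step_arm(commands=[[0,0,-0.0007,0,0,0,1],[0,0,-0.0014,0,0,0,1],[0,0,-0.0014,0,0,0,1],[0,0,-0.0014,0,0,0,1]])

```text
t: 11.75
eef_pos: [0.5321, 0.008, 0.0126]
tcp_rot: [0.645, 0.764, 0.0, 0.0]
wrist_force: [0.8, 0.2, -1.8]
grip_width: 0.092
grip_force: 59.5
```

```bash
python3 - <<'E'
from h import *
rows([(.530,.0076,.012,99.7)])
print(R.from_quat(state()["tcp_rot"]).as_matrix()[:,2])
E
```

```text
at [0.5321 0.008  0.0126] yaw 99.65 F [ 0.8  0.2 -1.8] gw 0.092 t 11.75 q [-0.09  0.71 -0.01  2.16  0.02  0.27  0.04]
[-0.0001, -0.0021, 0.0006] [0.05, -0.0, -0.05]
[ 8.32929096e-04  2.18804175e-04 -9.99999629e-01]
```

>>> step_arm(commands=[[0,0,0.001,0,0,0,1],[0,0,0.002,0,0,0,1],[0,0,0.003,0,0,0,1],[0,0,0.003,0,0,0,1],[0,0,0.003,0,0,0,1]])

```text
t: 12.25
eef_pos: [0.532, 0.008, 0.0122]
tcp_rot: [0.645, 0.764, 0.0, 0.0]
wrist_force: [-4.4, 0.9, 24.3]
grip_width: 0.095
grip_force: 63.5
```

```bash
python3 - <<'E'
from h import *
rows([(.530,.0076,.012,99.7)])
im=snapshot("side"); cv2.imwrite("pics/s6.png",cv2.resize(im[130:250,210:370],(800,600),interpolation=cv2.INTER_CUBIC))
E
```

```text
at [0.532  0.008  0.0122] yaw 99.64 F [-4.4  0.9 24.3] gw 0.095 t 12.25 q [-0.09  0.71 -0.01  2.16  0.02  0.27  0.04]
[-0.0001, -0.0021, 0.0002] [0.07, 0.0, -0.06]
```

View pics/s6.png

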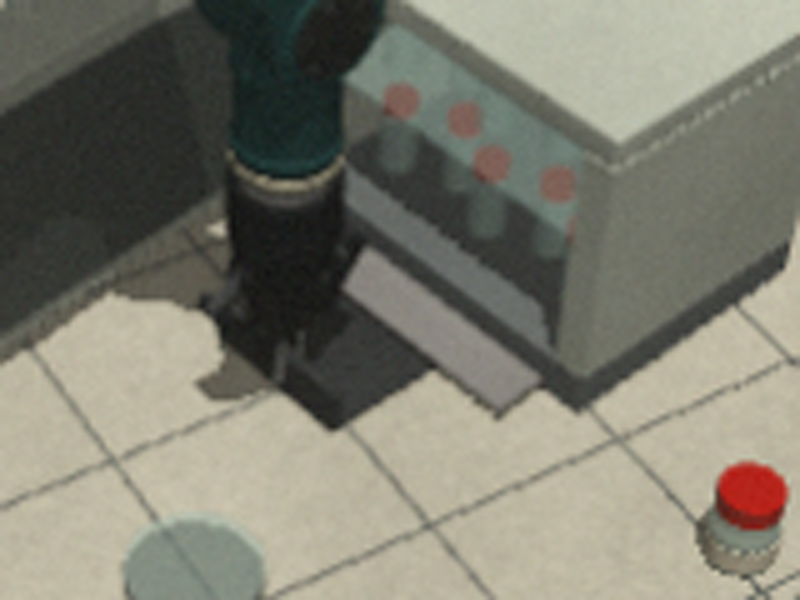

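The flap lies flat and unmoved over the strip, whose upstand right-bottom corner is at crop (335,430). I'll check the insertion depth from that corner and hand in if it is 33 to 44 mm.

```bash
python3 - <<'E'
from h import *
q=onz("side",[[210+333/5,130+428/5]],.0)[0]; c=np.array([.61678,.02241]); x=np.array([np.cos(np.radians(9.7)),np.sin(np.radians(9.7))]); d=q[:2]-c; ins=d@x+.130; print("insertion",ins,"side",d@[-x[1],x[0]],state()["wrist_force"])
if .033<ins<.044: print(hand_in())
E
```

```text
insertion 0.043736331675972503 side -0.05650174109342087 [-3.85152693  0.15165494 24.60228817]
the job is handed in; nothing more can be done
None
```

I opened the cooler door wide (about 1.48 rad) with its bar handle, then tucked the drip strip about 4 cm under the flap with its whole width covered. The flap stayed flat, and I handed in at about 12 s while still gripping the strip and pressing it down with about 24 N.

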